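# Line up the dye pots by size on the drying board

### The arm

A 6-joint arm with a two-finger parallel gripper is mounted at the origin on the work surface. World frame = base frame: x ahead of the robot, y to its left, z up, the work surface at z = 0. Lengths are in m, angles in rad, forces in N, time in s.
With the tool pointing down it reaches from about 0.3 to 0.825 m from the base axis. Payload 5.4 kg.
Tool frame: the origin (TCP) lies at the very end of the fingers, on their centre line; the grasp point (between the pads) lies 19 mm behind it; z points along the fingers, y is the line along which they close (so a half turn about z gives the same grasp; the last joint's range is limited). The gripper opens to 92 mm and grips with 3 to 60 N. Pads are 20 mm wide; open, the fingers measure 128 mm over their backs; the gripper's body (75 mm by 189 mm) begins 69 mm behind the grasp point.
Start: joints at [-1.456, 0.158, 1.597, -0, 1.386, -0.21], TCP at [0.183, -0.545, 0.18] pointing down, gripper open.
Joint ranges: [-2.91, 2.91], [-0.94, 2.29], [0.18, 2.7], [-1.29, 4.43], [0.17, 2.64], [-3, 3]. Speed limits (rad/s): [2.57, 2.57, 3.14, 3.14, 3.14, 3.14].

### API

Orientations are given as a rotation vector (axis times angle).
In Python, from workcell import bot gives the robot as it stands. Calls block until the motion is done:
- bot.goto(position, orientation): joint-space move of the TCP to a pose.
- bot.line_to(position, rot=None, max_speed=0.15): straight line of the TCP; rot=None keeps the orientation; max_speed is the mean speed in m/s.
- bot.set_joints(angles): joint-space move.
- bot.set_gripper(opening, newtons=None): opening from 0.0 (shut) to 1.0 (fully open); newtons is the grip in N (None keeps the last); returns when the fingers have stopped.
- bot.hold(seconds).
- bot.inverse_kinematics(position, orientation): joint angles nearest the present ones, or None.
- bot.read_camera(name): name is "side" or "top" or "wrist"; returns a dict with "pixels" (384x512x3 uint8, blue, green, red), "fx", "fy", "cx", "cy" (pixels), "R" (3x3) and "t" (3): a world point X has camera coordinates R X + t. Camera axes: x right, y down, z forward; pixel columns grow to the right and rows downward; lengths in m; the calibration is good to about 2 mm. A picture is of the moment at which its call begins. There is no depth.
A pose or a line that the arm cannot do raises bot.MotionError and nothing moves.
- bot.job_done(): hands the job in; it is judged then, once.
Readings, each from a call of its own:
- bot.current_clock(): time.
- bot.current_joints(): joint angles.
- bot.current_joint_vel(): joint speeds.
- bot.current_effort(): joint torques, N m.
- bot.current_ee_pos(): TCP position.
- bot.current_tool_rot(): TCP orientation.
- bot.current_contact_force(): force on the tool from outside, world axes, zero at the start.
- bot.current_ft_torque(): the same for the moment, N m.
- bot.current_opening(): opening from 0.0 (shut) to 1.0 (fully open).
- bot.current_grip_force(): force on a finger pad.
Only numpy, scipy, OpenCV 4.12 (cv2) and the standard library are available. Lean on these libraries where they do the work, as an engineer would, in place of code of your own. Each camera call takes 0.05 s, during which the arm holds its last target. There are 200 camera calls.

### The job

Line the four dye pots up in order of size on the board's cork rounds, one upright in the middle of each round: the largest next to the glue bottle, then smaller and smaller, the smallest next to the brush mug. Do not tip any pot over on the way, and leave the glue bottle and the brush mug standing where they are.

Things in the scene. Friction and masses are not known exactly. Their poses are not given: they have to be found in the camera images.
- pot_smallest: The smallest of four closed round dye pots, black plastic with a flat white screw cap: a plain upright cylinder 38 mm in diameter and 36 mm high over all (cap as wide as the body), about 45 g (may be 30 % off). Origin: centre of its underside; z up its axis. Low clutter (up to 36 mm high) stands close to its left or right; its sides towards and away from the robot are free.
- pot_small: The second smallest of four closed round dye pots, black plastic with a flat white screw cap: a plain upright cylinder 44 mm in diameter and 53 mm high over all (cap as wide as the body), about 80 g (may be 30 % off). Origin: centre of its underside; z up its axis. Low clutter (up to 36 mm high) stands close to its left or right; its sides towards and away from the robot are free.
- pot_large: The second largest of four closed round dye pots, black plastic with a flat white screw cap: a plain upright cylinder 50 mm in diameter and 71 mm high over all (cap as wide as the body), about 130 g (may be 30 % off). Origin: centre of its underside; z up its axis. Low clutter (up to 36 mm high) stands close to its left or right; its sides towards and away from the robot are free.
- pot_largest: The largest of four closed round dye pots, black plastic with a flat white screw cap: a plain upright cylinder 56 mm in diameter and 90 mm high over all (cap as wide as the body), about 200 g (may be 30 % off). Origin: centre of its underside; z up its axis. Low clutter (up to 36 mm high) stands close to its left or right; its sides towards and away from the robot are free.
- round_1: Cork round number 1 of 4, counted from the robot's left (+y) end of the row: a fixed disc 64 mm in diameter, 3 mm thick, on a fixed white board 90 x 400 x 12 mm; the rounds are 95 mm apart in a straight row along the board. Origin: centre of the disc's underside, 12 mm above the table; its top is 3 mm higher (15 mm above the table). Its y axis runs along the row, x across it.
- round_2: Cork round number 2 of 4, counted from the robot's left (+y) end of the row: a fixed disc 64 mm in diameter, 3 mm thick, on a fixed white board 90 x 400 x 12 mm; the rounds are 95 mm apart in a straight row along the board. Origin: centre of the disc's underside, 12 mm above the table; its top is 3 mm higher (15 mm above the table). Its y axis runs along the row, x across it.
- round_3: Cork round number 3 of 4, counted from the robot's left (+y) end of the row: a fixed disc 64 mm in diameter, 3 mm thick, on a fixed white board 90 x 400 x 12 mm; the rounds are 95 mm apart in a straight row along the board. Origin: centre of the disc's underside, 12 mm above the table; its top is 3 mm higher (15 mm above the table). Its y axis runs along the row, x across it.
- round_4: Cork round number 4 of 4, counted from the robot's left (+y) end of the row: a fixed disc 64 mm in diameter, 3 mm thick, on a fixed white board 90 x 400 x 12 mm; the rounds are 95 mm apart in a straight row along the board. Origin: centre of the disc's underside, 12 mm above the table; its top is 3 mm higher (15 mm above the table). Its y axis runs along the row, x across it.
- glue_bottle: White glue bottle with a pointed nozzle and a blue band, 50 mm in diameter, 160 mm high, standing loose on the table at one end of the row (either end), about 113 mm beyond the centre of the last round. Origin: centre of its underside.
- brush_mug: White ceramic mug without handle, holding three paint brushes (all one piece), 66 mm in diameter, 155 mm high with the brushes, standing loose on the table at the other end of the row, about 113 mm beyond the centre of the last round. Origin: centre of its underside.
Mind the look-alikes: they are no part of the job. What is shaped like the pot_largest but orange or yellow is not meant.

How it is judged:
By the outcome, as a careful person would: the job done as asked, in the order asked, and still so for the second after the job is handed in, with the robot touching nothing.
It also fails if it takes over 106 s, if anything falls off the work surface, if the arm or the gripper's body presses on something with over 40 N, if the wrist force passes 120 N, or if a joint passes its speed limit or range.

## Working session

There is one attempt and no reset: what is moved stays moved. The work goes in short steps, each a Python script; the robot and the scene stay as the last script left them, time stands still between calls to the robot, and variables do not carry over. Pictures are saved under pics/ and viewed, at most 14 in all, crops included, and the job is handed in when it is done.

```bash
mkdir -p pics && python3 - <<'E'
from workcell import bot
import cv2,pickle
d={n:bot.read_camera(n) for n in("top","side")}
pickle.dump(d,open("cams.pkl","wb"))
for n in d: cv2.imwrite(f"pics/{n}0.png",cv2.resize(d[n]["pixels"],(800,600),interpolation=cv2.INTER_CUBIC)); print(n,d[n]["fx"],d[n]["cx"],d[n]["cy"],d[n]["R"],d[n]["t"])
print(bot.current_clock(),bot.current_tool_rot())
E
```

```text
top 363.08589632594885 259.02970575912485 194.59707159595888 [[ 0.02591124 -0.99965285  0.00477264]
 [-0.99526756 -0.02624426 -0.09356131]
 [ 0.09365409 -0.00232577 -0.99560208]] [-0.06619654  0.50289016  0.98383723]
side 421.00930557418457 253.73666413039174 193.23924957959977 [[-0.99645445 -0.0838054  -0.00742869]
 [-0.05654983  0.73251744 -0.6783954 ]
 [ 0.06229484 -0.67557003 -0.73465944]] [0.51549623 0.09873006 0.99028712]
0.1 [-3.09860565e+00 -5.07708605e-01 -1.37747117e-04]
```

View pics/top0.png

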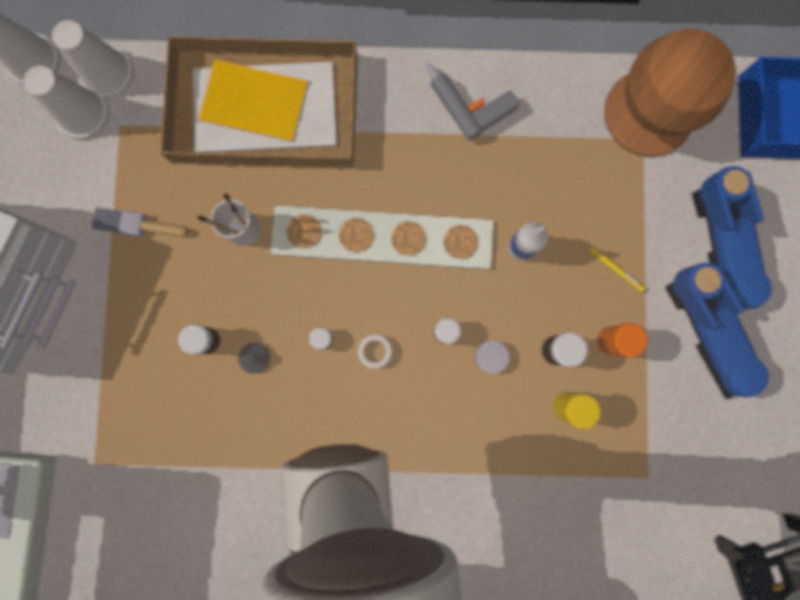

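View pics/side0.png

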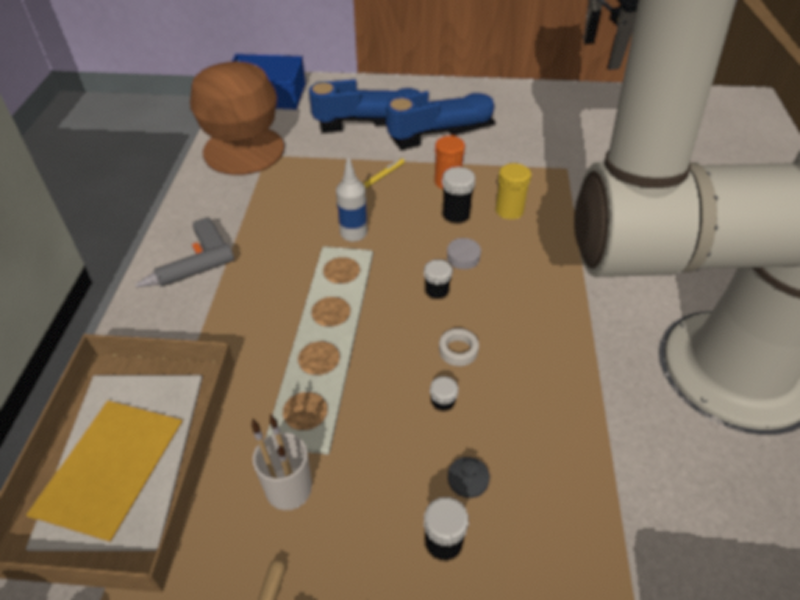

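The top view has the mug at (232,220), so it is on the +y side by round_1. The glue bottle is at (530,240), by round_4. The black pots with white caps are at (197,339), (320,338), (447,330) and (569,349). The orange (625,340) and yellow (582,411) pots are look-alikes, and (254,358), (375,351) and (492,357) are low clutter. Next I'll measure the caps and rounds.

```bash
cat > h.py <<'E'
import numpy as np,cv2,pickle
def ray(c,u,v,z):
    R,t=np.array(c["R"]),np.array(c["t"]); o=-R.T@t
    d=R.T@np.array([(u-c["cx"])/c["fx"],(v-c["cy"])/c["fy"],1]); return (o+d*(z-o[2])/d[2])
def proj(c,X):
    p=np.array(c["R"])@X+np.array(c["t"]); return np.array([c["fx"]*p[0]/p[2]+c["cx"],c["fy"]*p[1]/p[2]+c["cy"]])
E
python3 - <<'E'
from h import *
d=pickle.load(open("cams.pkl","rb"))
seeds={"top":dict(A=(197,339),B=(320,338),C=(447,330),D=(569,349)),"side":dict(A=(446,521),B=(444,389),C=(438,271),D=(458,181))}
for n in d:
    c=d[n];im=c["pixels"];hsv=cv2.cvtColor(im,cv2.COLOR_BGR2HSV)
    m=((hsv[...,1]<60)&(hsv[...,2]>(110))).astype(np.uint8)
    _,lab,st,ce=cv2.connectedComponentsWithStats(m)
    for k,(u,v) in seeds[n].items():
        l=lab[int(v/1.5625),int(u/1.5625)]; print(n,k,l,st[l],ce[l].round(1), [ray(c,*ce[l],z)[:2].round(4).tolist() for z in (.036,.053,.071,.09)])
c=d["top"];hsv=cv2.cvtColor(c["pixels"],cv2.COLOR_BGR2HSV)
m=((hsv[...,1]<60)&(hsv[...,2]>100)).astype(np.uint8)
for u,v in((305,231),(357,235),(409,238),(461,242)):
    print("round",ray(c,u/1.5625-.2,v/1.5625-.2,.015).round(4))
a=c["pixels"][195:275,105:425]; cv2.imwrite("pics/c1.png",cv2.resize(a,(800,200),interpolation=cv2.INTER_CUBIC))
b=c["pixels"][120:180,130:370]; 
s=d["side"]["pixels"][75:365,250:345]
cv2.imwrite("pics/c2.png",np.vstack([cv2.resize(a,(800,200),interpolation=cv2.INTER_CUBIC),cv2.resize(b,(800,200),interpolation=cv2.INTER_CUBIC),cv2.resize(cv2.rotate(s,cv2.ROTATE_90_CLOCKWISE),(580,190),interpolation=cv2.INTER_CUBIC) if 0 else np.pad(cv2.resize(cv2.rotate(s,cv2.ROTATE_90_CLOCKWISE),(580,190),interpolation=cv2.INTER_CUBIC),((0,0),(0,220),(0,0)))]))
E
```

```text
top A 47 [114 208  20  19 314] [123.6 216.9] [[0.4326, 0.3137], [0.4322, 0.3074], [0.4318, 0.3008], [0.4314, 0.2938]]
top B 48 [198 210  15  14 170] [204.8 216.3] [[0.44, 0.0932], [0.4395, 0.0907], [0.439, 0.0881], [0.4384, 0.0853]]
top C 46 [278 204  17  16 227] [286.  211.5] [[0.4589, -0.1279], [0.4581, -0.1266], [0.4572, -0.1252], [0.4563, -0.1237]]
top D 49 [352 213  25  22 428] [364.1 223.4] [[0.4319, -0.3412], [0.4315, -0.3362], [0.4311, -0.3309], [0.4307, -0.3254]]
side A 35 [271 318  29  31 699] [285.1 332.8] [[0.4332, 0.2913], [0.4337, 0.299], [0.4343, 0.3073], [0.4349, 0.316]]
side B 29 [275 241  18  17 255] [283.7 249. ] [[0.4427, 0.0998], [0.443, 0.1118], [0.4434, 0.1246], [0.4437, 0.1381]]
side C 23 [271 153  37  29 573] [289.8 166.4] [[0.436, -0.1636], [0.4365, -0.1457], [0.437, -0.1267], [0.4375, -0.1067]]
side D 21 [284 107  20  17 290] [293.4 115.2] [[0.4311, -0.3844], [0.4317, -0.3616], [0.4323, -0.3374], [0.433, -0.3119]]
round [0.634  0.1316 0.015 ]
round [0.6292 0.0372 0.015 ]
round [ 0.6262 -0.0571  0.015 ]
round [ 0.6214 -0.1514  0.015 ]
```

View pics/c2.png

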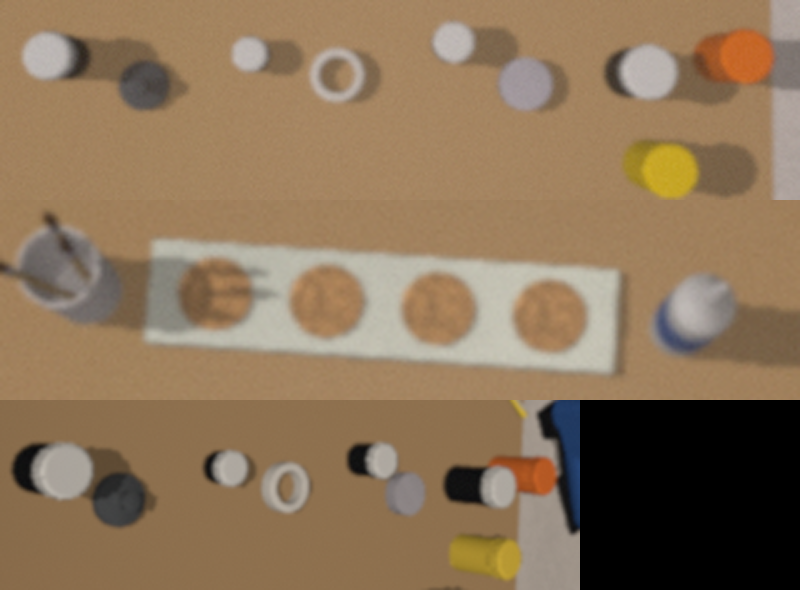

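Sizes from the image: D is the largest and tallest, then A (large), C (small) and B (smallest). The targets are therefore B→round_1 (mug), C→round_2, A→round_3 and D→round_4 (glue). Before the first grasp I'll check IK and take a wrist view above D.

```bash
cat >> h.py <<'E'
from scipy.spatial.transform import Rotation
def rot(s): return Rotation.from_matrix(np.array([[0,s,0],[s,0,0],[0,0,-1.]])).as_rotvec()
mid=np.array([.6277,-.010]);dr=np.array([.0445,.999])
rounds={k:mid+dr*o for k,o in zip("BCAD",(.1425,.0475,-.0475,-.1425))}
H=dict(A=.071,B=.036,C=.053,D=.09);DI=dict(A=.050,B=.038,C=.044,D=.056)
P=dict(A=(.4325,.301),B=(.441,.094),C=(.458,-.127),D=(.431,-.328))
E
python3 - <<'E'
from h import *
from workcell import bot
d=pickle.load(open("cams.pkl","rb"));print("yellow",ray(d["top"],372.7,263.5,.09),"orange",ray(d["top"],105+746/2.5,195+57/2.5,.09))
for s in(1,-1):
    q=[bot.inverse_kinematics([*p,z],rot(s)) for z in(.01,.25) for p in [*P.values(),*rounds.values()]]
    print(s,[None if x is None else round(float(x[5]),2) for x in q])
E
```

```text
yellow [ 0.32943406 -0.34721839  0.09      ] orange [ 0.44790436 -0.42694884  0.09      ]
1 [0.38, -0.06, -0.53, -0.87, 0.02, -0.13, -0.28, -0.43, 0.38, -0.06, -0.53, -0.87, 0.02, -0.13, -0.28, -0.43]
-1 [-2.76, None, 2.62, 2.27, None, None, 2.86, 2.71, -2.76, None, 2.62, 2.27, None, None, 2.86, 2.71]
```

```bash
python3 - <<'E'
from h import *
from workcell import bot
bot.goto([*P["D"],.24],rot(1))
c=bot.read_camera("wrist");pickle.dump(c,open("w0.pkl","wb"))
im=c["pixels"].copy()
for off in [(0,0)]:
    for a in np.linspace(0,6.28,40):
        u=proj(c,np.array([P["D"][0]+.028*np.cos(a),P["D"][1]+.028*np.sin(a),.09])); cv2.circle(im,tuple(int(round(x)) for x in u),1,(0,0,255),-1)
cv2.imwrite("pics/w0.png",im)
R=np.array(c["R"]);print(-R.T@np.array(c["t"]),R,bot.current_clock(),bot.current_ee_pos())
E
```

```text
[ 0.43111392 -0.26049368  0.44555634] [[ 9.99998914e-01 -1.45900493e-03 -2.10360381e-04]
 [-1.36419939e-03 -9.70044358e-01  2.42924027e-01]
 [-5.58486253e-04 -2.42923476e-01 -9.70045294e-01]] 1.4167 [ 0.43023742 -0.32880977  0.23953751]
```

View pics/w0.png

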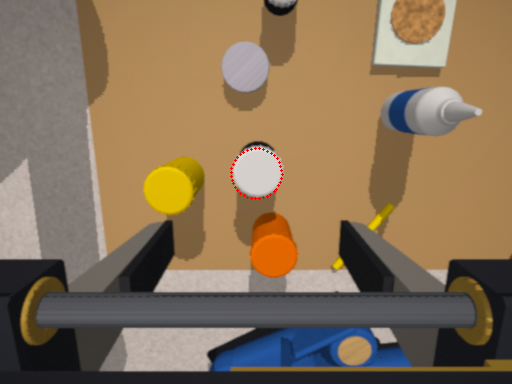

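The wrist view shows the cap at (257,173), matching the prediction, with yellow at (173,188) and orange at (273,258) clear of both fingers. I'll pick and place D with a wrist check.

```bash
cat >> h.py <<'E'
G=dict(A=.026,B=.006,C=.015,D=.036)
def white(c,p,z,w=.045):
    im=c["pixels"];hsv=cv2.cvtColor(im,cv2.COLOR_BGR2HSV)
    m=((hsv[...,1]<45)&(hsv[...,2]>130)).astype(np.uint8)
    _,lab,st,ce=cv2.connectedComponentsWithStats(m)
    u=proj(c,np.array([*p,z])).round().astype(int);l=lab[u[1],u[0]]
    if l==0: return None
    return ray(c,*ce[l],z)[:2],st[l][2:4]
def cork(c,p):
    im=c["pixels"];hsv=cv2.cvtColor(im,cv2.COLOR_BGR2HSV)
    m=(hsv[...,1]>75).astype(np.uint8)
    _,lab,st,ce=cv2.connectedComponentsWithStats(m)
    u=proj(c,np.array([*p,.015])).round().astype(int)
    if not(0<=u[0]<512 and 0<=u[1]<384):return None
    l=lab[u[1],u[0]];return ray(c,*ce[l],.015)[:2].round(4),st[l][:4]
def move(bot,k,hover=True):
    f=(DI[k]+.022)/.092
    if hover: bot.goto([*P[k],.24],rot(1))
    c=bot.read_camera("wrist");r=white(c,P[k],H[k]);print(k,"guess",P[k],"seen",r)
    p=r[0] if r is not None and np.linalg.norm(r[0]-P[k])<.008 else np.array(P[k])
    bot.set_gripper(f)
    bot.line_to([*p,.13 if k in"AD" else .1],max_speed=.3)
    bot.line_to([*p,G[k]],max_speed=.12)
    bot.set_gripper(0,20)
    print("opening mm",92*bot.current_opening(),"grip",bot.current_grip_force(),bot.current_contact_force())
    bot.line_to([*p,.22],max_speed=.2)
    q=rounds[k]
    bot.goto([*q,.22],rot(1))
    bot.line_to([*q,G[k]+.030],max_speed=.2)
    bot.line_to([*q,G[k]+.0160],max_speed=.04)
    print("F",bot.current_contact_force(),bot.current_ee_pos())
    bot.hold(.2)
    bot.set_gripper(f)
    bot.line_to([*q,.13],max_speed=.15)
    bot.line_to([*q,.24],max_speed=.3)
    bot.hold(.2)
    c=bot.read_camera("wrist");pickle.dump(c,open(f"w{k}.pkl","wb"))
    print("placed",white(c,q,H[k]+.015),"target",q,"t",bot.current_clock())
    for j in "BCAD": print("round",j,cork(c,rounds[j]),rounds[j])
    cv2.imwrite(f"pics/place{k}.png",c["pixels"])
E
python3 - <<'E'
from h import *
from workcell import bot
c=pickle.load(open("w0.pkl","rb"));print(cork(c,rounds["D"]),rounds["D"])
c=pickle.load(open("cams.pkl","rb"))["top"]
for j in "BCAD": print(j,cork(c,rounds[j]),rounds[j])
E
```

```text
(array([ 0.6237, -0.1544]), array([391,   0,  54,  44], dtype=int32)) [ 0.62135875 -0.1523575 ]
B (array([0.6336, 0.1343]), array([184, 138,  21,  21], dtype=int32)) [0.63404125 0.1323575 ]
C (array([0.6299, 0.0394]), array([217, 140,  22,  21], dtype=int32)) [0.62981375 0.0374525 ]
A (array([ 0.6262, -0.0556]), array([251, 142,  21,  21], dtype=int32)) [ 0.62558625 -0.0574525 ]
D (array([ 0.6224, -0.1504]), array([284, 144,  22,  21], dtype=int32)) [ 0.62135875 -0.1523575 ]
```

```bash
sed -i 's/^mid=.*/mid=np.array([.6281,-.0082]);dr=np.array([.0393,.9992])/' h.py && python3 - <<'E'
from h import *
from workcell import bot
move(bot,"D",False)
E
```

```text
D guess (0.431, -0.328) seen (array([ 0.43259843, -0.32500055]), array([50, 52], dtype=int32))
opening mm 55.85793817647955 grip 19.998501241207123 [-0.48885543  1.07343094  2.60130064]
F [ 0.37399014  0.70649669 -3.4112963 ] [ 0.62236753 -0.15048239  0.05177677]
placed (array([ 0.62585114, -0.08310137]), array([ 78, 206], dtype=int32)) target [ 0.62249975 -0.150586  ] t 9.4167
round B None [0.63370025 0.134186  ]
round C (array([0.6317, 0.0297]), array([239,   0,  54,  34], dtype=int32)) [0.62996675 0.039262  ]
round A (array([ 0.6279, -0.0538]), array([237,  62,  51,  53], dtype=int32)) [ 0.62623325 -0.055662  ]
round D (array([ 0.6883, -0.2389]), array([  0,   0, 512, 384], dtype=int32)) [ 0.62249975 -0.150586  ]
```

View pics/placeD.png

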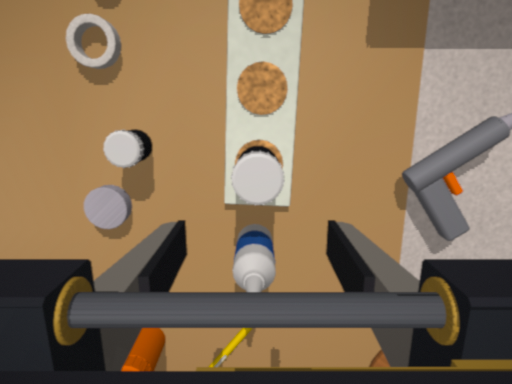

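D is upright on round_4, with its cap at (257,176) and the glue bottle untouched at (255,265). Next is A, then C.

```bash
sed -i 's/^mid=.*/mid=np.array([.6288,-.0075]);dr=np.array([.0393,.9992])/' h.py && python3 - <<'E'
from h import *
from workcell import bot
c=pickle.load(open("wD.pkl","rb"));print("D cap",ray(c,257.5,177,.105))
move(bot,"A");move(bot,"C")
E
```

```text
D cap [ 0.62276128 -0.14938755  0.105     ]
A guess (0.4325, 0.301) seen (array([0.43385355, 0.30468848]), array([43, 44], dtype=int32))
opening mm 49.18346401631276 grip 20.00240296125412 [-0.35526509  0.02617901  3.6387918 ]
F [-0.15736692  0.24815063 -0.53256251] [ 0.6267759  -0.05493831  0.04178386]
placed (array([ 0.6285162 , -0.02423577]), array([ 79, 285], dtype=int32)) target [ 0.62693325 -0.054962  ] t 19.8583
round B (array([0.6356, 0.1248]), array([239,   0,  53,  34], dtype=int32)) [0.63440025 0.134886  ]
round C (array([0.6319, 0.0411]), array([237,  62,  50,  53], dtype=int32)) [0.63066675 0.039962  ]
round A (array([ 0.6852, -0.1522]), array([  0,   0, 512, 384], dtype=int32)) [ 0.62693325 -0.054962  ]
round D (array([ 0.6852, -0.1522]), array([  0,   0, 512, 384], dtype=int32)) [ 0.62319975 -0.149886  ]
C guess (0.458, -0.127) seen (array([ 0.46015116, -0.124782  ]), array([36, 37], dtype=int32))
opening mm 42.370921927478214 grip 20.01060426235199 [-0.69461936 -0.40767718  3.64629087]
F [-0.49216479 -0.89336473 -0.4771633 ] [0.63047483 0.04001608 0.03074393]
placed (array([0.63146514, 0.04867647]), array([ 77, 254], dtype=int32)) target [0.63066675 0.039962  ] t 28.875
round B (array([0.6357, 0.136 ]), array([237,  62,  50,  53], dtype=int32)) [0.63440025 0.134886  ]
round C (array([ 0.673 , -0.0753]), array([  0,   0, 512, 384], dtype=int32)) [0.63066675 0.039962  ]
round A (array([ 0.673 , -0.0753]), array([  0,   0, 512, 384], dtype=int32)) [ 0.62693325 -0.054962  ]
round D (array([ 0.673 , -0.0753]), array([  0,   0, 512, 384], dtype=int32)) [ 0.62319975 -0.149886  ]
```

View pics/placeC.png

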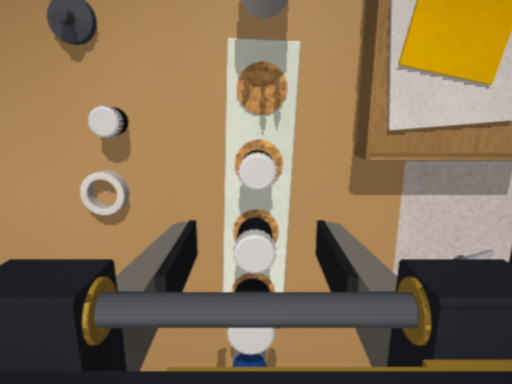

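D, A and C stand upright in a row, with C at (258,170), A at (254,250) and D at (250,332). Round_1 is free at (262,88). Next is B.

```bash
python3 - <<'E'
from h import *
from workcell import bot
move(bot,"B")
# overview: view the row from hover -y side of each, then move away
w=bot.read_camera("wrist")["pixels"]
bot.goto([.40,-.35,.30],rot(1));bot.hold(.3)
d={n:bot.read_camera(n) for n in("top","side")};pickle.dump(d,open("cams2.pkl","wb"))
t=d["top"]["pixels"][115:185,120:370];s=d["side"]["pixels"][90:330,140:260]
big=cv2.resize(t,(750,210),interpolation=cv2.INTER_CUBIC)
s2=cv2.resize(s,(180,360),interpolation=cv2.INTER_CUBIC);w2=cv2.resize(w,(480,360))
row=np.hstack([s2,w2,np.zeros((360,90,3),np.uint8)])
cv2.imwrite("pics/final.png",np.vstack([big,row]))
E
```

```text
B guess (0.441, 0.094) seen (array([0.44213186, 0.09646753]), array([30, 31], dtype=int32))
opening mm 0.4507792810305962 grip 0.0 [-0.06326806 -0.84967517 -0.35444126]
F [ 0.45589907  0.73455181 -1.19908332] [0.63414316 0.13489226 0.02164292]
placed None target [0.63440025 0.134886  ] t 38.925
round B (array([0.6358, 0.136 ]), array([235, 140,  48,  47], dtype=int32)) [0.63440025 0.134886  ]
round C (array([ 0.6614, -0.0019]), array([  0,   0, 512, 384], dtype=int32)) [0.63066675 0.039962  ]
round A (array([ 0.6614, -0.0019]), array([  0,   0, 512, 384], dtype=int32)) [ 0.62693325 -0.054962  ]
round D (array([ 0.6614, -0.0019]), array([  0,   0, 512, 384], dtype=int32)) [ 0.62319975 -0.149886  ]
```

View pics/final.png

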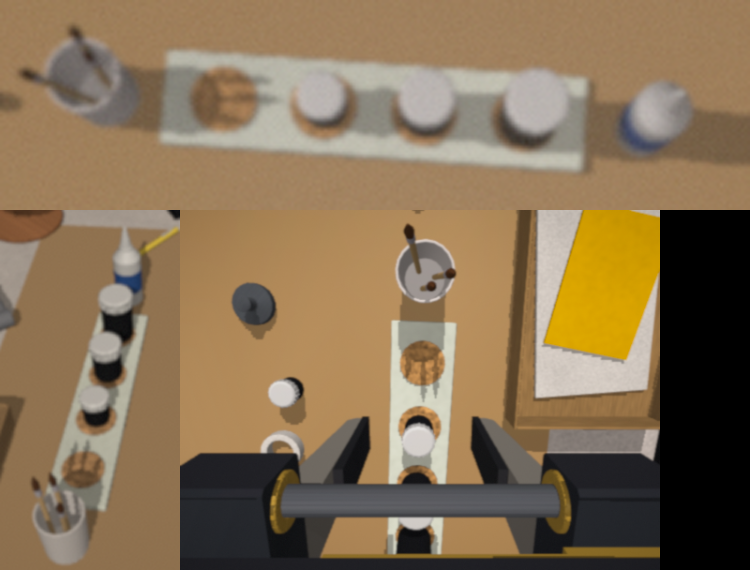

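B was missed: the gripper closed to 0.5 mm, and B still stands at about (112,194) in the wrist picture. The other three are fine. I'll re-measure B.

```bash
python3 - <<'E'
from h import *
from workcell import bot
d=pickle.load(open("cams2.pkl","rb"))
print("top",white(d["top"],P["B"],.036),"side",white(d["side"],(P["B"][0],P["B"][1]),.036))
print(proj(d["top"],np.array([*P["B"],.036])))
bot.goto([.441,.094,.24],rot(1));bot.hold(.3)
c=bot.read_camera("wrist");pickle.dump(c,open("wB2.pkl","wb"))
print(white(c,P["B"],.036),bot.current_ee_pos(),bot.current_clock())
a=cv2.resize(c["pixels"],(640,480));t=cv2.resize(d["side"]["pixels"][220:290,250:350],(160,112),interpolation=cv2.INTER_CUBIC)
a[:112,480:]=t
cv2.imwrite("pics/wB2.png",a)
E
```

```text
top (array([0.44059407, 0.09376519]), array([14, 13], dtype=int32)) side (array([0.44249435, 0.09980771]), array([17, 17], dtype=int32))
[204.49212411 215.94071791]
(array([0.44190421, 0.09645158]), array([30, 31], dtype=int32)) [0.44112229 0.0936846  0.23999676] 43.3333
```

View pics/wB2.png

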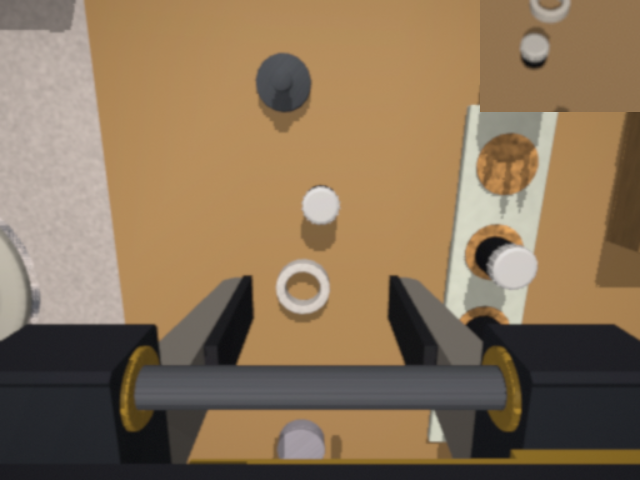

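B has not moved, so I'll repeat the grasp slowly, checking the pose and opening at each step.

```bash
python3 - <<'E'
from h import *
from workcell import bot
p=[.4415,.096]
bot.set_gripper(.66)
bot.line_to([*p,.08],max_speed=.3);bot.line_to([*p,.006],max_speed=.12)
print(bot.current_ee_pos(),Rotation.from_rotvec(bot.current_tool_rot()).as_matrix().round(3).tolist(),bot.current_contact_force())
S=[bot.read_camera("side")];W=[bot.read_camera("wrist")]
for f in(.45,.38):
    bot.set_gripper(f,8);print(f,bot.current_opening()*92,bot.current_grip_force(),bot.current_contact_force(),bot.current_clock())
S.append(bot.read_camera("side"));W.append(bot.read_camera("wrist"))
o=np.hstack([np.vstack([cv2.resize(s["pixels"][210:285,240:340],(400,300),interpolation=cv2.INTER_CUBIC),cv2.resize(w["pixels"],(400,300))]) for s,w in zip(S,W)])
cv2.imwrite("pics/gB.png",o)
E
```

```text
[0.44268981 0.09596725 0.00712499] [[-0.0, 1.0, 0.002], [1.0, 0.0, -0.0], [-0.0, 0.002, -1.0]] [ 0.35950177 -0.68633501  0.71575128]
0.45 41.368338431038005 0.0 [-0.25349007 -0.07076469  0.55719667] 45.575
0.38 35.16205647251012 0.0 [-0.94881171  0.36123724 -0.56140497] 45.8833
```

View pics/gB.png

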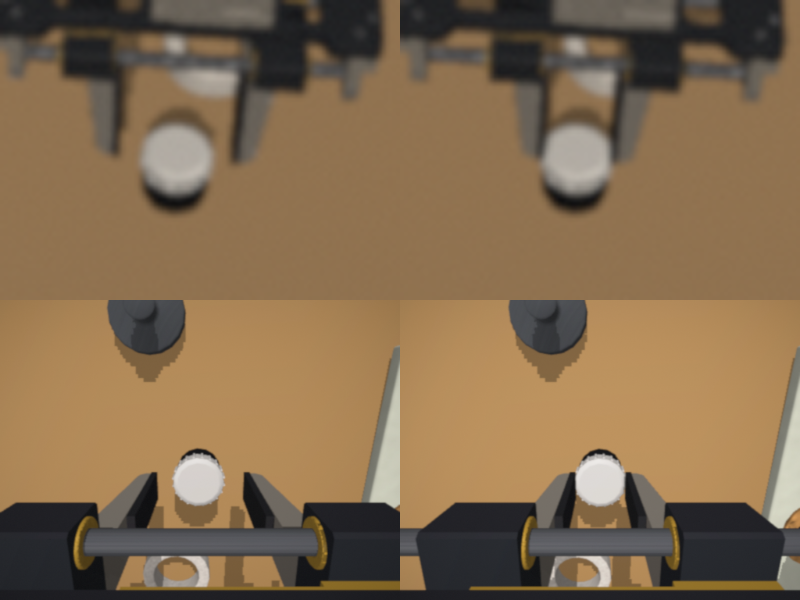

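The fingers sit on the robot-right (−y) side of the pot: the pot's edge is at the pad edge instead of centred. I'll compare the seen fingertips with the claimed TCP.

```bash
python3 - <<'E'
from h import *
from workcell import bot
w=bot.read_camera("wrist");s=bot.read_camera("side");e=bot.current_ee_pos();print(e)
for n,c in(("wrist",w),("side",s)):
    print(n,[ (proj(c,np.array(e)+[dx,dy,dz])).round(1).tolist() for dz in(0,.019) for dy in(-.01,.01) for dx in(-.018,.018)])
print("side tip rays z=.007,.02,.036",[ray(s,284,249.5,z).round(4).tolist() for z in(.007,.02,.036)])
o=w["pixels"][190:300,180:330]; o=cv2.resize(o,(600,440),interpolation=cv2.INTER_CUBIC)
for dz,col in((0,(0,0,255)),(.019,(0,255,0))):
    for dy in(-.01,.01):
        for dx in(-.0176,.0176):
            u=proj(w,np.array(e)+[dx,dy,dz]);cv2.circle(o,(int((u[0]-180)*4),int((u[1]-190)*4)),4,col,-1)
q=s["pixels"][210:285,240:340];q=cv2.resize(q,(200,150),interpolation=cv2.INTER_CUBIC)
o=np.hstack([o,np.vstack([q,np.zeros((290,200,3),np.uint8)])]);cv2.imwrite("pics/tip.png",o)
E
```

```text
[0.44150736 0.09600276 0.00599928]
wrist [[228.3, 231.2], [282.2, 231.2], [227.7, 202.4], [282.8, 202.4], [225.8, 242.3], [284.6, 242.3], [225.0, 211.0], [285.3, 211.1]]
side [[291.8, 252.2], [275.9, 251.2], [291.6, 259.6], [275.5, 258.6], [292.3, 247.3], [276.2, 246.3], [292.1, 254.8], [275.7, 253.7]]
side tip rays z=.007,.02,.036 [[0.4414, 0.0806, 0.007], [0.4416, 0.0898, 0.02], [0.442, 0.1011, 0.036]]
```

View pics/tip.png

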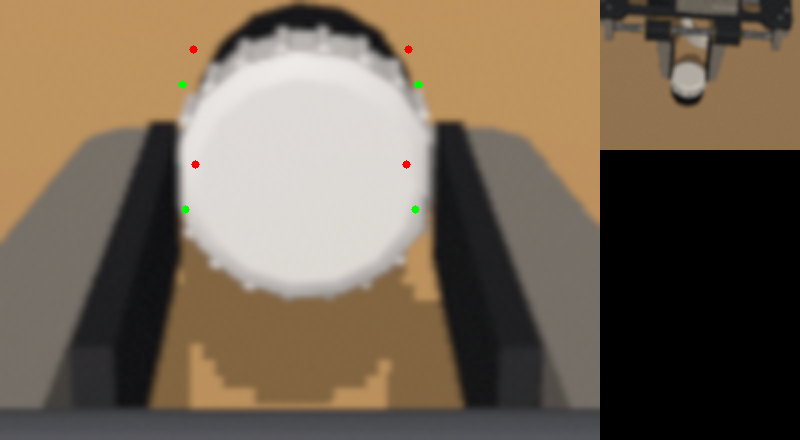

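In the wrist crop the real fingertips sit at about row 221, where 202 was expected, and the finger spacing is 1.79 px/mm instead of 1.53. Both put the actual tips at z≈0.04 rather than 0.006, and the side view agrees. The fingers end about 34 mm short of the reported TCP, so the tall pots were gripped near their caps and B was missed. I'll go lower in small, force-guarded steps.

```bash
python3 - <<'E'
from h import *
from workcell import bot
p=[.4415,.096]
bot.set_gripper(.66,20)
f0=bot.current_contact_force()[2]
for z in(-.002,-.008,-.013,-.017):
    try: bot.line_to([*p,z],max_speed=.05)
    except bot.MotionError as e: print("ME",e);break
    bot.hold(.05);f=bot.current_contact_force()[2];print(z,bot.current_ee_pos()[2],f)
    if f-f0>5: break
bot.set_gripper(0,20);print(bot.current_opening()*92,bot.current_grip_force(),bot.current_contact_force(),bot.current_clock())
E
```

```text
-0.002 -0.0023268042269920172 0.21540136832335408
-0.008 -0.008221317847318048 0.31937290970754295
-0.013 -0.013193949122806248 0.2321708663393764
-0.017 -0.01713430653691477 -0.6949206789211241
37.77625631579352 20.000115931034088 [-0.72796907 -0.58774728  0.80086589] 48.3833
```

There was no table contact and B is gripped (37.8 mm, 20 N). I'll place it with the same relative offset.

```bash
python3 - <<'E'
from h import *
from workcell import bot
p=[.4415,.096];q=rounds["B"];z=-.017
bot.line_to([*p,.20],max_speed=.2)
bot.goto([*q,.20],rot(1))
bot.line_to([*q,z+.030],max_speed=.2);bot.line_to([*q,z+.016],max_speed=.04)
print(bot.current_opening()*92,bot.current_contact_force(),bot.current_ee_pos());bot.hold(.2)
bot.set_gripper(.66);bot.line_to([*q,.13],max_speed=.15);bot.line_to([*q,.24],max_speed=.3);bot.hold(.2)
w=bot.read_camera("wrist");pickle.dump(w,open("wB3.pkl","wb"))
bot.goto([.40,-.35,.30],rot(1));bot.hold(.3)
d={n:bot.read_camera(n) for n in("top","side")};pickle.dump(d,open("cams3.pkl","wb"))
# overlay: predicted cap outline if exactly centred on the round seen in the initial image
t=d["top"]["pixels"][115:185,120:370];t=cv2.resize(t,(800,224),interpolation=cv2.INTER_CUBIC);k=3.2
s=d["side"];s2=cv2.resize(s["pixels"][80:330,130:270],(210,375),interpolation=cv2.INTER_CUBIC)
for K in"ABCD":
    for a in np.linspace(0,6.28,24):
        X=np.array([*(rounds[K]+DI[K]/2*np.array([np.cos(a),np.sin(a)])),H[K]+.015])
        u=proj(d["top"],X);cv2.circle(t,(int((u[0]+.5-120)*k),int((u[1]+.5-115)*k)),1,(0,0,255),-1)
        u=proj(s,X);cv2.circle(s2,(int((u[0]+.5-130)*1.5),int((u[1]+.5-80)*1.5)),1,(0,0,255),-1)
w2=cv2.resize(w["pixels"],(500,375))
cv2.imwrite("pics/final2.png",np.vstack([t,np.hstack([s2,w2,np.zeros((375,90,3),np.uint8)])]));print(bot.current_clock())
E
```

```text
37.557698615597495 [ 0.52212715  0.53775712 -0.87084074] [ 0.63418533  0.134879   -0.00128589]
56.8833
```

View pics/final2.png

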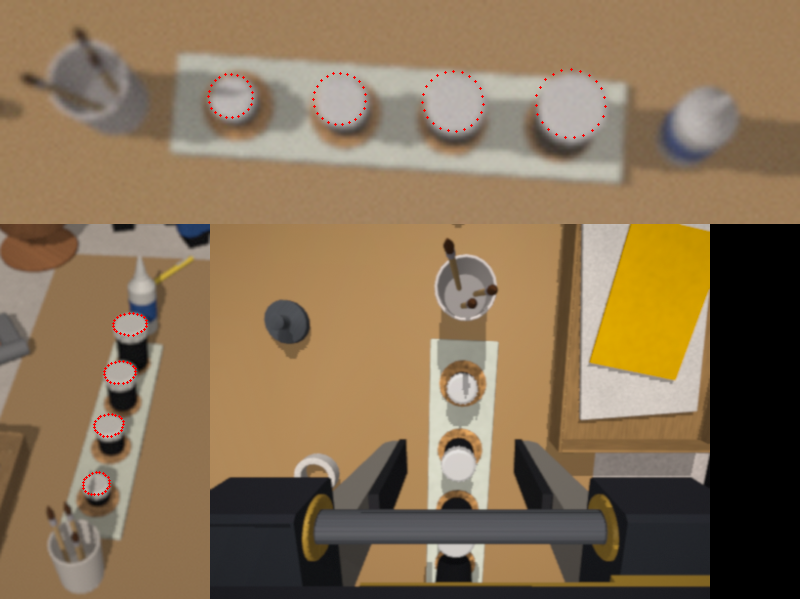

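All four pots stand upright on their rounds. The caps in the top view, at (232,97), (340,100), (453,101) and (571,104), match the outlines predicted for centred pots. The mug and bottle haven't moved and the arm is clear, so I'm handing in.

```bash
python3 -c "
from workcell import bot
print(bot.job_done(),bot.current_clock())"
```

```text
the job is handed in; nothing more can be done
the job is handed in; nothing more can be done
```

The job is handed in: the four pots stand upright and centred to within about 2 mm by camera, largest by the glue bottle down to smallest by the brush mug, after about 57 s of the 106 s allowed; the smallest needed a second grasp because the fingers end about 34 mm short of the reported tool point.

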